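# Press a steel strip home in the tacking nest and hold it there

## Task

Pick up the flat steel strip from the table and lay it flat on the bed of the blue tacking nest, in line with the bed and just short of the blue lip. Then slide it lengthwise under the lip until you feel the spring-loaded stop inside, push on until that stop is fully home, and finish while still holding the strip pressed there, since the spring throws it out again if you let go. Leave the tape measure, the wrench and the tin of gel where they are.

Things in the scene. Friction and masses are not known exactly. Their poses are not given: they have to be found in the camera images.
- strip: Loose flat strip of dark steel, 155 x 32 x 6 mm, about 0.24 kg, lying flat on the table. Origin at the centre of its underside; x along its length, y across its width, z up. Both ends are alike: either may go in first.
- nest: Fixed tacking nest: dark base plate 240 x 86 x 10 mm (four bolt heads to 16 mm high, 33 mm either side of the centreline), an oiled bed 24 mm wide in the middle, and at the +x end a blue housing with a lip, 64 mm wide, 61 mm high. Origin: centre of its underside; x is the direction in which the strip is pushed in, z up. The bed's top is 30 mm up, from x = -105 mm on.
- lip (a point): Point on the top of the bed, on its centreline, below the front edge of the lip's straight part (nest x = 50 mm, z = 30 mm); axes as the nest's. The slot under the lip is 10 mm high, its bevelled mouth sticks out 11 mm further to -x; it is 37 mm wide between two cheeks, whose flared mouths start 14 mm before this point.
- home (a point): Point on the top of the bed, hidden under the lip, 24 mm past the lip point: where the strip's leading end is when fully home (its centre is then 77.5 mm back from here). The free stop meets the strip's end 8 mm before this point. Axes as the nest's.
- stop (a joint): Spring-loaded brass end stop hidden under the lip, sliding along the nest's x: 0 m when free, 0.008 m when fully home against its hard end. It pushes back with about 4 N at the first touch and 9 N fully home (plus the strip's drag on the bed: under 1 N by its weight, more if you lean on it).
- tape: Yellow tape measure, 36 x 84 x 65 mm, standing on the table; leave alone. Origin at the centre of its underside.
- wrench: Small steel wrench, 31 x 167 x 9 mm, lying on the table; leave alone. Origin at the centre of its underside, y along its length.
- tin: Round blue tin with a brown-and-white lid, 68 mm across, 48 mm high; leave alone. Origin at the centre of its underside.
Things that resemble listed ones, but are neither listed nor needed, are in the scene too. Leave any red look-alike of the strip alone.

How it is judged:
By the outcome, as a careful person would: the job done as asked, in the order asked, and still so for the second after the job is handed in, while the arm keeps its last pose, push and grip.
It also fails if it takes over 51 s, if anything falls off the work surface, if the arm or the gripper's body presses on something with over 40 N, if the wrist force passes 120 N, or if a joint passes its speed limit or range.

## Robot

A 6-joint arm with a two-finger parallel gripper is mounted at the origin on a cart in front of the work surface, level with it; the furniture and walls round the work are solid. World frame = base frame: x ahead of the robot, y to its left, z up, the work surface at z = 0. Lengths are in mm, angles in degrees, forces in N, time in s.
With the tool pointing down it reaches from about 375 to 925 mm from the base axis. Payload 5.7 kg.
Tool frame: the origin (TCP) lies between the finger pads; the fingertips stand 11 mm ahead of it and the grasp point (between the pads) lies 8 mm behind it; z points along the fingers, y is the line along which they close (so a half turn about z gives the same grasp; the last joint's range is limited). The gripper opens to 85 mm and grips with 20 to 120 N. Pads are 22 mm wide; open, the fingers measure 114 mm over their backs; the gripper's body (76 mm by 85 mm) begins 54 mm behind the grasp point. The pads swing forward as they close: fully open they stand 13 mm farther back than shut.
Start: joints at [-73.745, 20.558, 86.54, -0, 72.909, -6.595], TCP at [232.97, -552.892, 242.267] pointing down, gripper open.
Joint ranges: [-170.27, 170.27], [-57.76, 135], [12.27, 136.19], [-55.21, 235.2], [11.17, 155.16], [-170.74, 170.74]. Speed limits (degrees/s): [136.94, 136.94, 180, 180, 180, 180].

## Interface

Orientations are given as a 3x3 rotation matrix whose columns are the frame's x, y, z axes.
In Python, from rig import manip, viewer gives the robot as it stands.
- The arm moves only by the shell command python3 -m pendant 'ROWS'. ROWS is text: rows parted by semicolons, each of 5 numbers parted by spaces: the shift along the tool's x, y, z in m, then the turn about the tool's z in degrees, then the opening, from 0 (shut) to 1 (fully open). In form: x y z roll jaw; .... A call has 1 to 20 rows; each row is the pose to reach, as a shift and turn from the pose commanded when the call began, along the tool's axes at that moment; what a row does not reach only later rows make up. A row lasts 1/10 s, in which the tool goes at most 50 mm and 8.59 degrees, less where a joint would pass 70% of its speed; a pose out of reach is approached as far as the arm can. A call with a gripper value outside its range is refused whole. The fingers move at their own pace and stop on an object; the grip force is fixed at half the most. Time passes only in rows, so rows that repeat a pose let the fingers close. It gives the time, the measured TCP pose, the force, the opening and the grip force at its end, in the units of the state.
- manip.read_state(): the state, without advancing time (a new reading comes with each control period).
- viewer.snapshot(name): name is "scene" or "top" or "wrist"; returns a dict with "frame" (384x512x3 uint8, blue, green, red), "K" (3x3 intrinsics, pixels), "rvec" (rotation vector, rad) and "tvec" (3), from world to camera coordinates, as OpenCV has them; the wrist camera has in their place "mount" (4x4, takes a point from camera to tool coordinates, whose origin is the TCP and whose axes are the flange's). Camera axes: x right, y down, z forward; pixel columns grow to the right and rows downward; lengths in mm; the calibration is good to about 2 mm. The wrist camera is an equidistant fisheye: a pixel r from the principal point sees the ray r / f radians off the axis. A picture is of the moment at which its call begins: read the wrist's pose just before it. There is no depth.
- manip.close_job(): hands the job in; it is judged then, once.
The state is a dict: "time": time; "q": joint angles; "dq": joint speeds; "tau": joint torques, N m; "position": TCP position; "orientation": TCP orientation; "force": force on the tool from outside, world axes, zero at the start; "moment": the same for the moment, N m; "finger_gap": finger opening in mm; "gripper_force": force on a finger pad.
Only numpy, scipy, OpenCV 4.12 (cv2) and the standard library are available. Lean on these libraries where they do the work, as an engineer would, in place of code of your own. Each camera call takes 0.05 s, during which the arm holds its last target. There are 200 camera calls.

## Working session

There is one attempt and no reset: what is moved stays moved. The work goes in short steps, Python scripts to look and compute and a shell command to move; the robot and the scene stay as the last step left them, time stands still between calls to the robot, and variables do not carry over. Pictures are saved under pics/ and viewed, at most 10 in all, crops included, and the job is handed in when it is done.

```bash
mkdir -p pics; ls
python3 - <<'E'
from rig import manip, viewer
import cv2,pickle
d={n:viewer.snapshot(n) for n in("scene","top")}
d['state']=manip.read_state()
pickle.dump(d,open('d0.pkl','wb'))
for n in("scene","top"): cv2.imwrite(f'pics/{n}0.png',d[n]['frame']); print(d[n]['K'],d[n]['rvec'],d[n]['tvec'])
s=d['state'];print(s['time'],s['position'],s['orientation'],s['force'],s['finger_gap'])
E
```

```text
pics
[[365.98436519   0.         256.4150689 ]
 [  0.         365.98436519 182.1335977 ]
 [  0.           0.           1.        ]] [ 0.65063972 -2.47423863  1.31313897] [521.46149041 139.7075565  687.71128252]
[[352.62536728   0.         256.55398268]
 [  0.         352.62536728 187.78997054]
 [  0.           0.           1.        ]] [ 2.15407002 -2.17222984  0.10656922] [ 81.6534702  551.82242502 931.45656996]
0.1 [ 232.79771204 -552.32850378  241.49306868] [[ 9.21529011e-01  3.88309176e-01 -5.15971124e-04]
 [ 3.88309476e-01 -9.21527474e-01  1.69277246e-03]
 [ 1.81837514e-04 -1.76029541e-03 -9.99998434e-01]] [ 0.48975183 -0.40482205 -0.39517385] 85.27439611737441
```

View pics/top0.png

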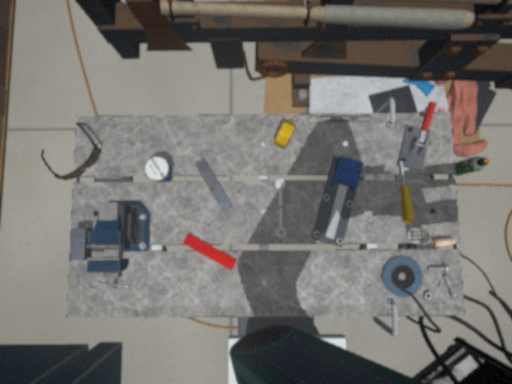

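View pics/scene0.png

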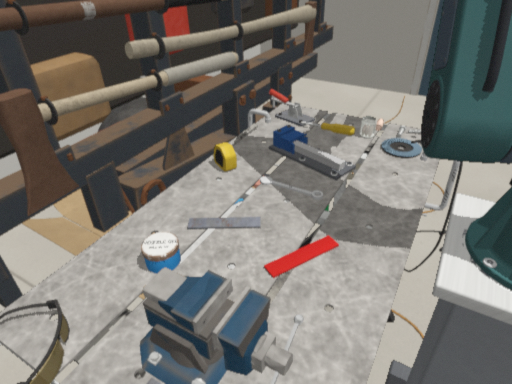

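Top view: the grey strip is at (213,184) and its red look-alike at (210,251). The wrench at (281,208) is also greyish, but it has rings, and the bed of the nest is at (338,212). I choose the grey strip at (213,184). The nest's blue housing is at (347,172), tape (285,134), tin (157,168).

```bash
cat > h.py <<'E'
import numpy as np,cv2,pickle
from rig import manip,viewer
def P(d): return cv2.Rodrigues(np.array(d['rvec'],float))[0],np.array(d['tvec'],float).ravel(),np.array(d['K'])
def unproj(d,uv,z):
    R,t,K=P(d); uv=np.atleast_2d(uv).astype(float)
    r=(R.T@np.linalg.inv(K)@np.c_[uv,np.ones(len(uv))].T).T; c=-R.T@t
    return c+r*((z-c[2])/r[:,2])[:,None]
def proj(d,X):
    R,t,K=P(d); return cv2.projectPoints(np.atleast_2d(X).astype(float),R,t,K,None)[0][:,0]
def rect(d,cx,cy,z,half,s=2):
    # rectified plane picture: right=-y, up=+x, s px/mm
    n=int(2*half*s); W=np.array([[cx+half,cy+half,z],[cx+half,cy-half,z],[cx-half,cy-half,z],[cx-half,cy+half,z]])
    H=cv2.getPerspectiveTransform(proj(d,W).astype(np.float32),np.float32([[0,0],[n,0],[n,n],[0,n]]))
    return cv2.warpPerspective(d['frame'],H,(n,n),flags=cv2.INTER_CUBIC)
E
python3 - <<'E'
from h import *
D=pickle.load(open('d0.pkl','rb'))
for n,pts in(('top',dict(strip=(213,184),nest=(338,200),tape=(285,134),tin=(157,168),wr=(281,208))),):
    for k,v in pts.items(): print(n,k,unproj(D[n],v,10)[0].round())
print(unproj(D['scene'],(224,223),6))
s=unproj(D['top'],(213,184),6)[0]; m=unproj(D['top'],(338,200),20)[0]
a=rect(D['top'],round(s[0]),round(s[1]),6,100,2); b=rect(D['top'],round(m[0]),round(m[1]),30,140,2)
b=cv2.resize(b,(400,400)); 
cv2.imwrite('pics/c1.png',np.hstack([a,b]))
# strip segmentation by minAreaRect on original, with the scene too
print(s,m)
E
```

```text
top strip [566. 198.  10.]
top nest [ 519. -148.   10.]
top tape [707.  -4.  10.]
top tin [613. 356.  10.]
top wr [498.  10.  10.]
[[563.91527795 205.08263114   6.        ]]
[566.75540541 199.01757367   6.        ] [ 517.93131348 -145.62571507   20.        ]
```

View pics/c1.png

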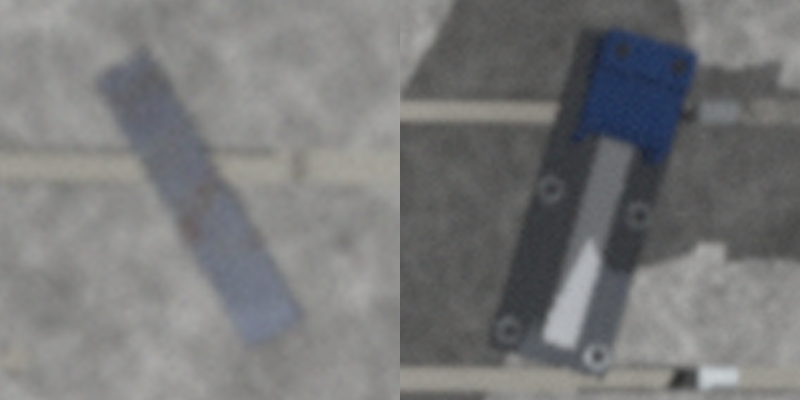

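The left crop confirms the grey steel strip with rust flecks: corners (98,85), (148,52), (300,315), (247,345), so centre about (567,200) and axis about 30°. The right crop shows the nest at yaw about -16°, bed start near (560,347), lip front near (617,145). I'll move over the nest to get a wrist view on the way.

```bash
python3 -m pendant '0.02 -0.014 0 0 1; 0.05 -0.034 0 0 1; 0.085 -0.058 0 0 1; 0.125 -0.085 0 0 1; 0.166 -0.113 0 0 1; 0.207 -0.141 0 0 1; 0.248 -0.169 0 0 1; 0.289 -0.197 0 0 1; 0.325 -0.221 0 0 1; 0.352 -0.24 0 0 1; 0.37 -0.252 0 0 1; 0.376 -0.256 0 0 1; 0.376 -0.256 0 0 1; 0.376 -0.256 0 0 1'
python3 - <<'E'
from h import *
s=manip.read_state(); w=viewer.snapshot('wrist'); pickle.dump((s,w),open('w1.pkl','wb'))
print(s['time'],s['position'],s['q'],s['force']); print(w['K'],np.round(w['mount'],3)); cv2.imwrite('pics/w1.png',w['frame'])
E
```

```text
time: 1.5
position: [479.5, -171.6, 242.1]
orientation: [[0.922, 0.388, -0.001], [0.388, -0.922, -0.0], [-0.001, -0.0, -1.0]]
force: [-0.4, -0.4, 0.1]
finger_gap: 85.4
gripper_force: 0.0
1.5 [ 479.53537515 -171.62500135  242.09546137] [-2.74447719e+01  1.31167109e+01  9.75265429e+01 -3.29781817e-02
  6.93911688e+01  3.97265524e+01] [-0.36428754 -0.36203714  0.10628578]
[[297.31863964   0.         260.63630684]
 [  0.         297.31863964 190.35082032]
 [  0.           0.           1.        ]] [[-1.0000e-03 -9.6500e-01 -2.6300e-01  6.6249e+01]
 [ 1.0000e+00 -1.0000e-03  0.0000e+00 -2.4800e-01]
 [-0.0000e+00 -2.6300e-01  9.6500e-01 -1.3163e+02]
 [ 0.0000e+00  0.0000e+00  0.0000e+00  1.0000e+00]]
```

View pics/w1.png

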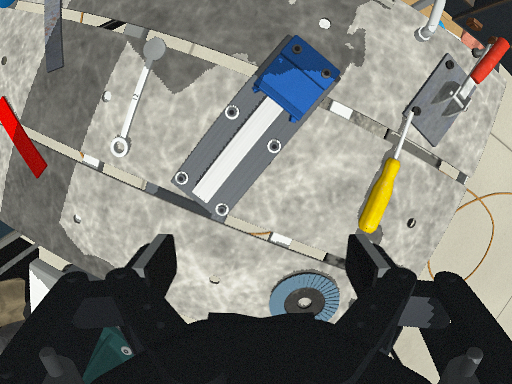

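The wrist view clearly shows the nest: bed from (206,193) up to the lip at about (272,100), bolts at (181,178), (222,210), (232,112), (274,146). I'll rectify it at the bed height in my guessed nest frame.

```bash
cat >> h.py <<'E'
def wproj(s,w,X):
    X=np.asarray(X,float).reshape(-1,3); T=np.array(s['orientation'])
    p=(X-np.array(s['position']))@T; M=np.array(w['mount']); c=(p-M[:3,3])@M[:3,:3]
    K=np.array(w['K']); rho=np.hypot(c[:,0],c[:,1]); th=np.arctan2(rho,c[:,2]); k=th/np.maximum(rho,1e-9)
    return np.c_[K[0,0]*c[:,0]*k+K[0,2],K[1,1]*c[:,1]*k+K[1,2]]
def wrect(s,w,cx,cy,yaw,z,hx,hy,sc):
    # right = local +x, up = local +y
    u,v=np.meshgrid(np.arange(int(2*hx*sc)),np.arange(int(2*hy*sc)))
    lx=u/sc-hx; ly=hy-v/sc; c,sn=np.cos(np.radians(yaw)),np.sin(np.radians(yaw))
    X=np.stack([cx+c*lx-sn*ly,cy+sn*lx+c*ly,np.full(lx.shape,float(z))],-1)
    m=wproj(s,w,X).astype(np.float32).reshape(*lx.shape,2)
    return cv2.remap(w['frame'],m[...,0],m[...,1],cv2.INTER_CUBIC)
E
python3 - <<'E'
from h import *
s,w=pickle.load(open('w1.pkl','rb'))
im=wrect(s,w,518,-146,-16,30,130,60,3)
for i in range(0,780,60): cv2.line(im,(i,0),(i,8),(0,255,255),1)
for j in range(0,360,60): cv2.line(im,(0,j),(8,j),(0,255,255),1)
cv2.imwrite('pics/n1.png',im)
E
```

```text
(no output)
```

View pics/n1.png

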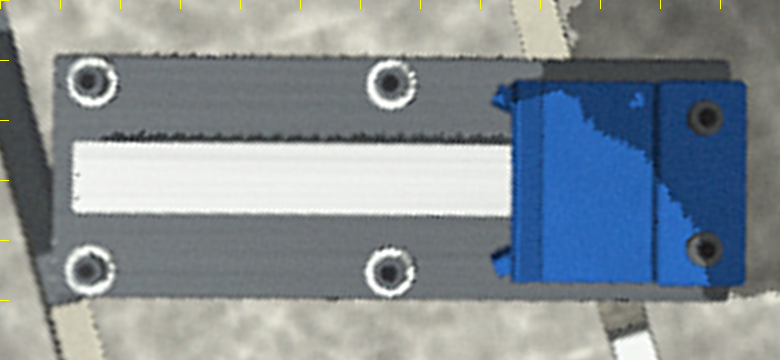

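Run:
```python
from h import *
s,w=pickle.load(open('w1.pkl','rb'))
im=wrect(s,w,518,-146,-16,30,130,60,6); g=im.min(2)>170
def edges(u): 
    v=np.where(g[240:480,u])[0]+240; return v.min(),v.max()
U=np.arange(260,980,4); E=np.array([edges(u) for u in U]); 
for k in (0,1):
    a=np.polyfit(U,E[:,k],1); print(np.degrees(np.arctan(a[0])),60-np.polyval(a,780)/6)
rows=[np.where(g[v,60:400])[0].min()+60 for v in range(310,400,6)]; print(np.median(rows)/6-130)
# strip in this wrist view & in the scene/top for cross-check
d=pickle.load(open('d0.pkl','rb'))
st=rect(d['top'],567,199,6,100,4)
print('strip offset from TCP', np.array([567.5,200])-np.array(s['position'])[:2])
T=np.array(s['orientation']); 
c=np.array([567.5-480,200+170,0]);t=(c)@np.array([[.9215,.388,0],[.388,-.9215,0],[0,0,-1]]);print(t)
```

```text
0.4242122112033791 11.929720681822623
0.4397441511183211 -11.405376766315342
-105.83333333333333
strip offset from TCP [ 87.96462485 371.62500135]
[ 224.19125 -307.005      0.     ]
```

Nest origin is about (517.3, -145.5), yaw -16.4°. Next I hover near the strip and measure it with the wrist camera.

```bash
python3 -m pendant '0.012 -0.02 0 0 1; 0.03 -0.05 0 -1 1; 0.05 -0.084 0.005 -2 1; 0.072 -0.121 0.01 -3 1; 0.095 -0.159 0.02 -4 1; 0.118 -0.197 0.03 -5 1; 0.14 -0.234 0.04 -6 1; 0.16 -0.268 0.05 -7 1; 0.175 -0.292 0.055 -7 1; 0.182 -0.304 0.06 -7 1; 0.184 -0.307 0.06 -7 1; 0.184 -0.307 0.06 -7 1; 0.184 -0.307 0.06 -7 1'
python3 - <<'E'
from h import *
s=manip.read_state(); w=viewer.snapshot('wrist'); pickle.dump((s,w),open('w2.pkl','wb'))
im=wrect(s,w,567.5,200,29.8,6,120,60,3)
cv2.imwrite('pics/s2.png',np.vstack([im,cv2.resize(w['frame'],(720,540))[:240]]))
E
```

```text
time: 2.85
position: [530.6, 181.9, 182.6]
orientation: [[0.868, 0.497, 0.0], [0.497, -0.868, -0.0], [-0.0, 0.0, -1.0]]
force: [0.4, -0.5, 0.1]
finger_gap: 85.4
gripper_force: 0.0
```

View pics/s2.png

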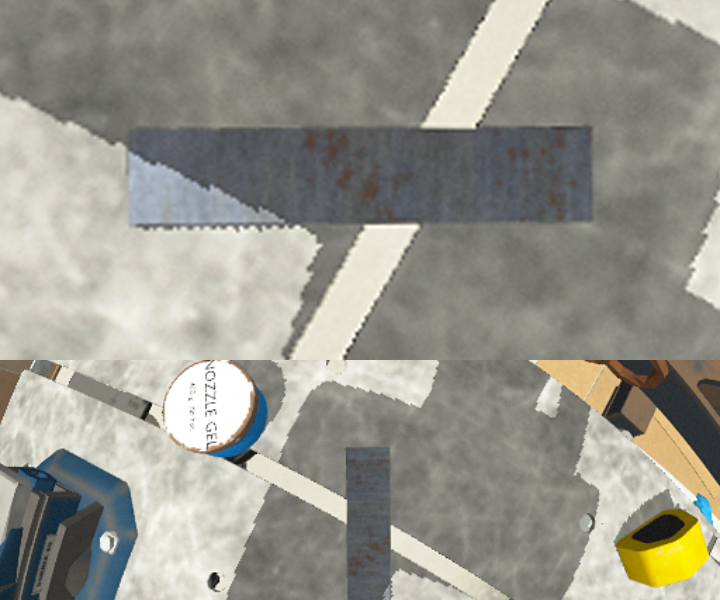

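The strip is at (566.9, 201.2), yaw 30.2°, with edges at 128 to 592 px in the rectified view, so 154.5 mm long.

```bash
python3 -m pendant '0.015 0.001 0.02 -0.4 1; 0.033 0.0013 0.055 -0.4 1; 0.041 0.0013 0.09 -0.4 1; 0.041 0.0013 0.12 -0.4 1; 0.041 0.0013 0.145 -0.4 1; 0.041 0.0013 0.16 -0.4 1; 0.041 0.0013 0.167 -0.4 1; 0.041 0.0013 0.1705 -0.4 1; 0.041 0.0013 0.1705 -0.4 1; 0.041 0.0013 0.1705 -0.4 0.6; 0.041 0.0013 0.1705 -0.4 0.35; 0.041 0.0013 0.1705 -0.4 0.2; 0.041 0.0013 0.1705 -0.4 0; 0.041 0.0013 0.1705 -0.4 0; 0.041 0.0013 0.1705 -0.4 0; 0.041 0.0013 0.1705 -0.4 0; 0.041 0.0013 0.1705 -0.4 0'
```

```text
time: 4.6
position: [567.1, 202.8, 12.8]
orientation: [[0.864, 0.504, 0.001], [0.504, -0.864, 0.0], [0.001, 0.0, -1.0]]
force: [-0.7, -0.0, 6.2]
finger_gap: 29.5
gripper_force: 58.7
```

```bash
python3 -m pendant '0 0 -0.005 0 0; 0 0 -0.015 0 0; 0 0 -0.035 0 0; 0 0 -0.06 0 0; 0 0 -0.085 0 0; 0 0 -0.1 0 0; 0 0 -0.107 0 0; 0 0 -0.107 0 0'
python3 - <<'E'
from h import *
s=manip.read_state(); w=viewer.snapshot('wrist'); d=viewer.snapshot('scene'); pickle.dump((s,w,d),open('w3.pkl','wb'))
print(s['force'],s['moment'],s['finger_gap'])
p=proj(d,np.array(s['position']))[0].astype(int); x,y=np.clip(p[0]-65,0,382),np.clip(p[1]-65,0,254)
c=cv2.resize(d['frame'][y:y+130,x:x+130],(384,384),interpolation=cv2.INTER_CUBIC)
cv2.imwrite('pics/g3.png',np.hstack([w['frame'][:,100:500],c]))
E
```

```text
time: 5.4
position: [567.2, 202.9, 120.0]
orientation: [[0.864, 0.504, 0.002], [0.504, -0.864, 0.001], [0.002, 0.001, -1.0]]
force: [0.1, -0.7, -2.1]
finger_gap: 28.6
gripper_force: 59.6
[ 0.13040948 -0.70702744 -2.12281338] [ 0.0494533  -0.01971976 -0.00183771] 28.623373795653198
```

View pics/g3.png

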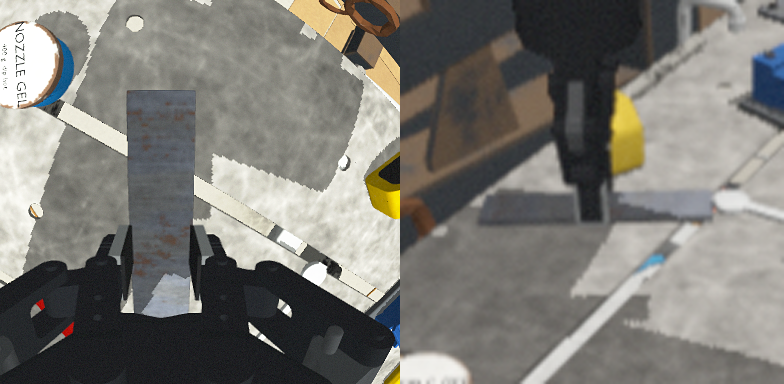

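The strip is held level across its middle: its far end is at wrist px (227 to 295, 91), and the scene crop shows it horizontal. Next I measure how it sits in the hand.

```bash
cat >> h.py <<'E'
def inhand(s,w,px,z):
    """intersect wrist pixels with world plane z, in tool coords"""
    from scipy.optimize import least_squares
    out=[]
    for p in px:
        r=least_squares(lambda q:wproj(s,w,[q[0],q[1],z])[0]-p,np.array(s['position'])[:2]+np.array(s['orientation'])[:2,0]*60)
        out.append((np.array([*r.x,z])-np.array(s['position']))@np.array(s['orientation']))
    return np.array(out)
E
python3 - <<'E'
from h import *
s,w,d=pickle.load(open('w3.pkl','rb'))
a=inhand(s,w,[(227,91),(295,91),(231,220),(294,205)],s['position'][2]-6.5); print(a.round(1), np.hypot(*(a[0]-a[1])[:2]))
# delta to place pose: nest frame, strip centre at x=-52
n=np.array([517.3,-145.5]); y=np.radians(-16.4); ax=np.array([np.cos(y),np.sin(y)]); 
t=n-52*ax; e=t-np.array(s['position'])[:2]; T=np.array(s['orientation']); print('target',t,'delta tool',np.r_[e,0]@T,'yaw now',np.degrees(np.arctan2(T[1,0],T[0,0])))
E
```

```text
[[ 75.9 -15.7   6.6]
 [ 75.9  15.6   6.7]
 [ 13.3 -15.    6.5]
 [ 21.1  16.1   6.6]] 31.244831331679574
target [ 467.41567332 -130.81824424] delta tool [-254.30309604  237.96142783   -0.3908573 ] yaw now 30.253396907789973
```

```bash
python3 -m pendant '-0.01 0.009 0 1 0; -0.03 0.028 0 4 0; -0.055 0.052 0 8 0; -0.083 0.078 0 13 0; -0.112 0.105 0 18 0; -0.141 0.132 0 24 0; -0.17 0.159 0 30 0; -0.198 0.185 0 36 0; -0.222 0.208 0 41 0; -0.24 0.225 0 44.5 0; -0.25 0.234 0 46 0; -0.2543 0.238 0 46.6 0; -0.2543 0.238 0 46.6 0; -0.2543 0.238 0.015 46.6 0; -0.2543 0.238 0.035 46.6 0; -0.2543 0.238 0.05 46.6 0; -0.2543 0.238 0.055 46.6 0; -0.2543 0.238 0.055 46.6 0; -0.2543 0.238 0.055 46.6 0'
python3 - <<'E'
from h import *
s=manip.read_state(); w=viewer.snapshot('wrist'); d=viewer.snapshot('scene'); pickle.dump((s,w,d),open('w4.pkl','wb'))
p=proj(d,np.array(s['position']))[0].astype(int);  x,y=np.clip(p[0]-65,0,382),np.clip(p[1]-65,0,254)
c=cv2.resize(d['frame'][y:y+130,x:x+130],(384,384),interpolation=cv2.INTER_CUBIC)
cv2.imwrite('pics/g4.png',np.hstack([w['frame'][:,70:470],c]))
T=np.array(s['orientation']);n=np.array([517.3,-145.5]); y=np.radians(-16.4); R=np.array([[np.cos(y),-np.sin(y)],[np.sin(y),np.cos(y)]])
print('TCP in nest',(np.array(s['position'])[:2]-n)@R,np.degrees(np.arctan2(T[1,0],T[0,0])),s['force'])
E
```

```text
time: 7.4
position: [467.3, -130.6, 64.2]
orientation: [[0.96, -0.281, 0.0], [-0.281, -0.96, -0.0], [0.0, -0.0, -1.0]]
force: [0.8, -0.1, -2.6]
finger_gap: 29.2
gripper_force: 59.6
TCP in nest [-52.14522851   0.15526755] -16.290831236727094 [ 0.77493378 -0.09009489 -2.5573962 ]
```

View pics/g4.png

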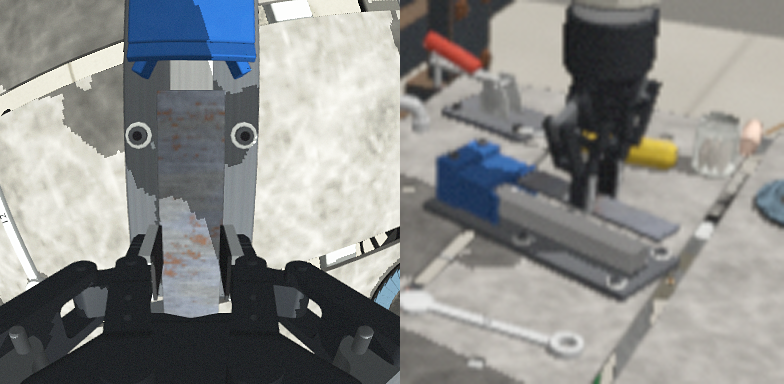

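The strip end at (159 to 224, 91) is centred between the flares at (143/240, 68), in line with the bed and short of the lip. I lower it until contact.

```bash
python3 -m pendant '0 0 0.006 0 0; 0 0 0.012 0 0; 0 0 0.016 0 0; 0 0 0.019 0 0; 0 0 0.019 0 0; 0 0 0.019 0 0'; python3 -m pendant '0 0 0.0007 0 0; 0 0 0.0014 0 0; 0 0 0.002 0 0; 0 0 0.002 0 0'
```

```text
time: 8.1
position: [466.7, -131.0, 44.6]
orientation: [[0.96, -0.282, -0.0], [-0.282, -0.96, 0.0], [-0.0, -0.0, -1.0]]
force: [0.2, 0.8, -1.1]
finger_gap: 29.4
gripper_force: 59.6
time: 8.5
position: [466.9, -131.1, 42.9]
orientation: [[0.96, -0.281, 0.0], [-0.281, -0.96, -0.0], [0.0, -0.0, -1.0]]
force: [-0.0, -0.1, -0.6]
finger_gap: 29.4
gripper_force: 59.7
```

```bash
python3 -m pendant '0 0 0.0004 0 0; 0 0 0.0007 0 0; 0 0 0.0007 0 0'; python3 -c "
from rig import manip;s=manip.read_state();print(s['force'],s['moment'])"
```

```text
time: 8.8
position: [466.9, -131.1, 42.8]
orientation: [[0.96, -0.281, 0.0], [-0.281, -0.96, -0.0], [0.0, 0.0, -1.0]]
force: [-1.8, 0.8, 8.5]
finger_gap: 29.5
gripper_force: 60.9
[-1.81425134  0.80585371  8.51515434] [ 0.06262661  0.35916799 -0.04946528]
```

Contact reached (8.5 N). I release briefly so the strip settles flat on the bed, then regrip slightly deeper.

```bash
python3 -m pendant '0 0 -0.0005 0 0; 0 0 -0.0005 0 0.2; 0 0 -0.0005 0 0.4; 0 0 -0.0005 0 0.5; 0 0 -0.0005 0 0.5; 0 0 0.001 0 0.5; 0 0 0.003 0 0.5; 0 0 0.0035 0 0.5; 0 0 0.0035 0 0.5; 0 0 0.0035 0 0.5'
python3 - <<'E'
from h import *
s=manip.read_state(); w=viewer.snapshot('wrist'); pickle.dump((s,w),open('w5.pkl','wb'))
cv2.imwrite('pics/g5.png',w['frame']); print(s['force'])
E
```

```text
time: 9.8
position: [466.8, -131.0, 38.5]
orientation: [[0.96, -0.282, -0.0], [-0.282, -0.96, 0.0], [-0.0, -0.0, -1.0]]
force: [0.4, -0.2, -1.1]
finger_gap: 42.5
gripper_force: 0.0
[ 0.41291555 -0.22858599 -1.05059016]
```

View pics/g5.png

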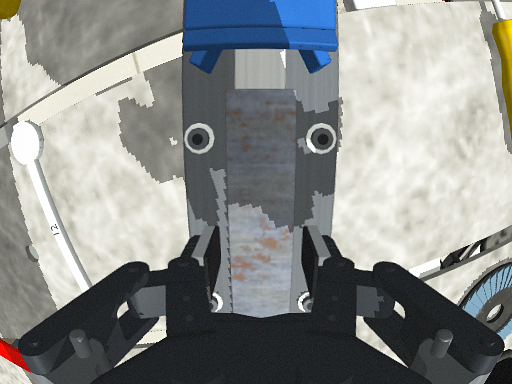

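The strip lies flat on the bed with its end at (226 to 297, 88), centred between the bolts (200/321) and short of the flares (y≈70). Now I regrip.

```bash
python3 -m pendant '0 0 0 0 0.3; 0 0 0 0 0.1; 0 0 0 0 0; 0 0 0 0 0; 0 0 0 0 0; 0 0 0 0 0'; python3 -c "
from rig import manip;s=manip.read_state();print(s['force'],s['moment'])"
```

```text
time: 10.45
position: [466.9, -131.0, 39.0]
orientation: [[0.96, -0.281, 0.0], [-0.281, -0.96, -0.0], [0.0, -0.0, -1.0]]
force: [-1.5, 0.2, 5.8]
finger_gap: 30.2
gripper_force: 59.3
[-1.45770184  0.22751638  5.7752061 ] [0.05353876 0.21060138 0.02141123]
```

```bash
python3 -m pendant '0.001 0 -0.0003 0 0; 0.003 0 -0.0003 0 0; 0.006 0 -0.0003 0 0; 0.009 0 -0.0003 0 0; 0.012 0 -0.0003 0 0; 0.015 0 -0.0003 0 0; 0.018 0 -0.0003 0 0; 0.02 0 -0.0003 0 0; 0.02 0 -0.0003 0 0'; python3 -c "
from rig import manip;s=manip.read_state();print(s['force'],s['moment'])"; python3 -m pendant '0.002 0 0 0 0; 0.005 0 0 0 0; 0.008 0 0 0 0; 0.011 0 0 0 0; 0.014 0 0 0 0; 0.016 0 0 0 0; 0.017 0 0 0 0; 0.017 0 0 0 0'
```

```text
time: 11.35
position: [485.6, -136.4, 39.0]
orientation: [[0.96, -0.281, -0.001], [-0.281, -0.96, 0.001], [-0.001, -0.0, -1.0]]
force: [-2.4, 1.6, 5.7]
finger_gap: 30.0
gripper_force: 59.6
[-2.39854023  1.59710481  5.68722972] [0.1495015  0.3506208  0.00886481]
time: 12.15
position: [501.7, -141.1, 39.0]
orientation: [[0.96, -0.281, -0.001], [-0.281, -0.96, 0.001], [-0.002, -0.0, -1.0]]
force: [-2.5, 0.9, 5.5]
finger_gap: 29.8
gripper_force: 59.7
```

```bash
python3 -m pendant '0.001 0 0 0 0; 0.002 0 0 0 0; 0.003 0 0 0 0; 0.003 0 0 0 0'; python3 -m pendant '0.001 0 0 0 0; 0.002 0 0 0 0; 0.003 0 0 0 0; 0.003 0 0 0 0'; python3 -m pendant '0.001 0 0 0 0; 0.002 0 0 0 0; 0.003 0 0 0 0; 0.003 0 0 0 0'
```

```text
time: 12.55
position: [504.4, -141.9, 39.0]
orientation: [[0.96, -0.281, -0.002], [-0.281, -0.96, 0.001], [-0.002, -0.0, -1.0]]
force: [-3.5, 1.1, 6.2]
finger_gap: 29.6
gripper_force: 59.7
time: 12.95
position: [506.9, -142.6, 39.0]
orientation: [[0.96, -0.281, -0.002], [-0.281, -0.96, 0.001], [-0.003, -0.0, -1.0]]
force: [-4.3, 1.1, 7.5]
finger_gap: 29.8
gripper_force: 59.9
time: 13.35
position: [507.0, -142.6, 38.9]
orientation: [[0.96, -0.281, -0.007], [-0.281, -0.96, 0.002], [-0.008, -0.0, -1.0]]
force: [-10.3, 1.9, 15.2]
finger_gap: 29.9
gripper_force: 60.7
```

The push force rose at TCP nest x ≈ -10.7, where the stop should be first touched. I ease the downward pressure and push on.

```bash
python3 -m pendant '0 0 -0.0004 0 0; 0 0 -0.0008 0 0; 0 0 -0.0008 0 0';  python3 -m pendant '0.001 0 0 0 0; 0.002 0 0 0 0; 0.003 0 0 0 0; 0.003 0 0 0 0';python3 -c "
from rig import manip;s=manip.read_state();print(s['force'],s['moment'],s['orientation'][:,2],s['position'])"
```

```text
time: 13.65
position: [507.6, -142.7, 39.0]
orientation: [[0.96, -0.281, -0.006], [-0.281, -0.96, 0.002], [-0.007, -0.001, -1.0]]
force: [-7.0, 0.9, 4.2]
finger_gap: 29.9
gripper_force: 59.8
time: 14.05
position: [509.1, -143.1, 39.0]
orientation: [[0.96, -0.281, -0.009], [-0.281, -0.96, 0.003], [-0.01, -0.001, -1.0]]
force: [-10.4, 1.4, 9.0]
finger_gap: 30.2
gripper_force: 60.2
[-10.40340803   1.38402406   8.99115129] [ 0.2686306   1.65839281 -0.09129421] [-0.00896191  0.00323218 -0.99995462] [ 509.08149341 -143.12815311   38.98711724]
```

```bash
python3 -m pendant '0.001 0 -0.0003 0 0; 0.002 0 -0.0006 0 0; 0.003 0 -0.0006 0 0; 0.003 0 -0.0006 0 0';  python3 -m pendant '0.001 0 -0.0001 0 0; 0.002 0 -0.0002 0 0; 0.003 0 -0.0003 0 0; 0.003 0 -0.0003 0 0';python3 -c "
from rig import manip;s=manip.read_state();print(s['force'],s['moment'],s['orientation'][:,2],s['position'])"
```

```text
time: 14.45
position: [511.6, -143.8, 39.0]
orientation: [[0.96, -0.281, -0.01], [-0.281, -0.96, 0.004], [-0.01, -0.001, -1.0]]
force: [-10.4, 1.5, 4.1]
finger_gap: 29.9
gripper_force: 59.8
time: 14.85
position: [513.7, -144.4, 39.0]
orientation: [[0.96, -0.281, -0.011], [-0.281, -0.96, 0.004], [-0.012, -0.001, -1.0]]
force: [-11.1, 0.8, 2.7]
finger_gap: 29.7
gripper_force: 59.6
[-11.1429847   0.7738546   2.705323 ] [ 0.11180804  1.65558281 -0.12188456] [-0.01115885  0.00408168 -0.99992941] [ 513.7390131  -144.43190506   39.01443799]
```

```bash
python3 -m pendant '0.001 0 -0.0001 0 0; 0.002 0 -0.0001 0 0; 0.002 0 -0.0001 0 0; 0.002 0 -0.0001 0 0';  python3 -m pendant '0.001 0 0 0 0; 0.002 0 0 0 0; 0.002 0 0 0 0; 0.002 0 0 0 0';python3 -c "
from rig import manip;s=manip.read_state();print(s['force'],s['moment'],s['orientation'][:,2],s['position'])"
```

```text
time: 15.25
position: [514.8, -144.7, 39.0]
orientation: [[0.96, -0.281, -0.013], [-0.281, -0.96, 0.005], [-0.013, -0.001, -1.0]]
force: [-11.1, 0.9, 3.8]
finger_gap: 29.9
gripper_force: 59.7
time: 15.65
position: [514.9, -144.7, 39.0]
orientation: [[0.96, -0.281, -0.016], [-0.281, -0.96, 0.006], [-0.017, -0.001, -1.0]]
force: [-16.2, 2.5, 8.5]
finger_gap: 29.8
gripper_force: 60.3
[-16.17196849   2.538225     8.48669469] [ 0.28227514  2.61165836 -0.17311838] [-0.01589002  0.00553515 -0.99985842] [ 514.89688192 -144.74145231   38.99516813]
```

```bash
python3 -m pendant '0.001 0 -0.0003 0 0; 0.002 0 -0.0005 0 0; 0.002 0 -0.0005 0 0; 0.002 0 -0.0005 0 0; 0.002 0 -0.0005 0 0';python3 - <<'E'
from h import *
s=manip.read_state();w=viewer.snapshot('wrist');print(s['force'],s['position'])
cv2.imwrite('pics/f.png',w['frame'])
E
```

```text
time: 16.15
position: [515.0, -144.8, 39.0]
orientation: [[0.96, -0.281, -0.019], [-0.281, -0.96, 0.007], [-0.02, -0.001, -1.0]]
force: [-19.0, 1.9, 7.6]
finger_gap: 30.0
gripper_force: 60.2
[-18.97823138   1.85124173   7.61917322] [ 514.96576896 -144.75211119   38.97181338]
```

View pics/f.png

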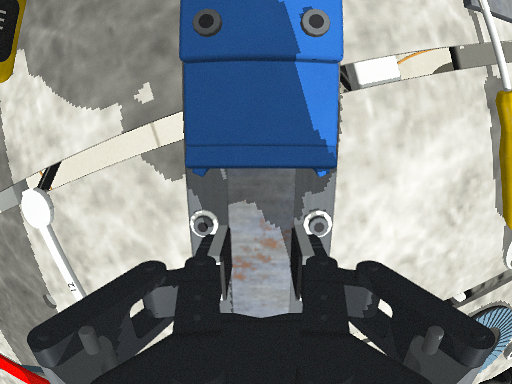

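The strip, at (229 to 295, 167), runs straight under the lip. It has stopped dead 8.2 mm past first touch, and the push force has climbed to 19 N, so the stop is fully home.

```bash
python3 -c "
from rig import manip;print(manip.close_job())"
```

```text
the job is handed in; nothing more can be done
None
```

The job is handed in at about 16 s: the strip was laid on the bed and slid under the lip, and it is still gripped against the fully home stop with about 19 N of push; the tape, wrench and tin were not touched.

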